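# Free the latched battery carrier of the back-up unit with a screwdriver

### The arm

A 6-joint arm with a two-finger parallel gripper is mounted at the origin on a cart in front of the work surface, level with it; the furniture and walls round the work are solid. World frame = base frame: x ahead of the robot, y to its left, z up, the work surface at z = 0. Lengths are in m, angles in rad, forces in N, time in s.
With the tool pointing down it reaches from about 0.4 to 0.825 m from the base axis. Payload 7 kg.
Tool frame: the origin (TCP) lies on the centre line of the jaws, within the pads' length; the fingertips stand manip.tips_ahead ahead of it and the grasp point (between the pads) lies 3 mm ahead of it (manip.tips_ahead is the distance from the TCP to the fingertips, in m); z points along the fingers, y is the line along which they close (so a half turn about z gives the same grasp; the last joint's range is limited). The gripper opens to 85 mm and grips with 20 to 120 N. Pads are 22 mm wide; open, the fingers measure 114 mm over their backs; the gripper's body (76 mm by 85 mm) begins 54 mm behind the grasp point. The pads swing forward as they close: fully open they stand 13 mm farther back than shut.
Start: joints at [-1.002, 0.359, 0.012, 0, -1.224, -0.288], TCP at [0.187, -0.649, 0.253] pointing down, gripper open.
Joint ranges: [-3.07, 3.07], [-1.43, 2.12], [-1.02, 1.25], [-3.03, 1.67], [-3.05, -0], [-3.03, 3.03]. Speed limits (rad/s): [2.39, 2.39, 3.01, 3.14, 3.14, 3.14].

### API

Orientations are given as a unit quaternion [w, x, y, z].
In Python, from cell import manip gives the robot as it stands.
- The arm moves only by the tool apply_moves, never from a script. Its argument "deltas" is one flat list of numbers, 4 for each row, row after row: the shift along the tool's x, y, z in m, then the turn about the tool's z in rad. In form: [x, y, z, spin, x, y, z, spin, ...]. A call has 1 to 5 rows; each row shifts and turns the commanded pose from where the row before left it, along the tool's axes as they then stand; what a row does not reach is not made up. A row lasts 1/8 s, in which the tool goes at most 62.5 mm and 10.7 degrees, less where a joint would pass 70% of its speed; a pose out of reach is approached as far as the arm can. A call is refused whole if a number of a shift passes 0.0625 or a number of a turn 0.188, either way. A call with a gripper value outside its range is refused whole. "jaw" is the opening, from 0 (shut) to 1 (fully open), set as the call begins (left out, the last holds). The fingers move at their own pace and stop on an object; the grip force is fixed at half the most. Time passes only in rows, so rows that do not move let the fingers close. It gives the time, the measured TCP pose, the force, the opening and the grip force at its end, in the units of the state.
- manip.get_obs(): the state, without advancing time (a new reading comes with each control period).
- manip.grab_frame(name): name is "scene" or "top" or "wrist"; returns a dict with "color" (420x560x3 uint8, red, green, blue), "fx", "fy", "cx", "cy" (pixels), "dist_coeffs" ([k1, k2, p1, p2, k3] as OpenCV has them; the pictures are not rectified), "rvec" (rotation vector, rad) and "tvec" (3), from world to camera coordinates, as OpenCV has them; the wrist camera has in their place "mount" (4x4, takes a point from camera to tool coordinates, whose origin is the TCP and whose axes are the flange's). Camera axes: x right, y down, z forward; pixel columns grow to the right and rows downward; lengths in m; the calibration is good to about 2 mm. A picture is of the moment at which its call begins: read the wrist's pose just before it. There is no depth.
- manip.sign_off(): hands the job in; it is judged then, once.
The state is a dict: "time": time; "qpos": joint angles; "joint_velocities": joint speeds; "tau": joint torques, N m; "ee_pos": TCP position; "tool_rot": TCP orientation; "force": force on the tool from outside, world axes, zero at the start; "moment": the same for the moment, N m; "width": finger opening in m; "gripper_force": force on a finger pad.
Only numpy, scipy, OpenCV 4.12 (cv2) and the standard library are available. Lean on these libraries where they do the work, as an engineer would, in place of code of your own. Each camera call takes 0.05 s, during which the arm holds its last target. There are 200 camera calls.

### The job

The back-up unit's battery is due for a change. Push the screwdriver's blade through the slot in the unit's front, feel for the hidden tab behind it and press it gently until the carrier springs out; then lay the screwdriver down on the worktop and draw the carrier by its grip fully out to its stop. Do not force tab or unit with the tool, and leave the other things where they are.

Things in the scene. Friction and masses are not known exactly. Their poses are not given: they have to be found in the camera images.
- battery_unit: Grey metal back-up unit, 150 mm deep (x), 200 mm wide (y), 88 mm high, too heavy to shift. Origin: middle of its underside on the worktop. Its x points from its front into it, y to the left of a person who faces its front, z up. The front is the flat face at x = -75 mm; it has the carrier on the +y half and the slot on the -y half.
- latch_slot (a point): Middle of the slot's mouth in the unit's front plate, at (-75, -52, 58) mm in the unit's frame, same axes (x inward). The slot is 44 mm long (along y), 10 mm high (z), cut through a 4 mm plate; 50 mm of free space lies behind the plate. The tool must not press on the unit with over 30 N, nor on the tab behind the slot with over 14 N (it bends).
- tab_room (a point): Middle of the room in which the hidden tab stands, (18, 0, 0) mm from the slot. The tab, a metal strip 10 mm wide and taller than the slot, differs from unit to unit: its middle within 14 mm either side (y), its near face 10 to 27 mm behind the unit's front. Springy: yields at 2 to 6 N, then 0.6 N more each mm; after some 5 mm (5 to 10 N) the catch lets go; hard stop 1.5 mm on.
- battery_carrier (a joint): How far the battery carrier stands out of the unit: 0 latched home, 0.060 m drawn out to its stop; it slides along the unit's -x. Latched, it cannot be pulled. When the catch lets go a spring pushes it out about 12 mm and it stays there; from there it slides with a drag of 1 to 2 N.
- carrier_grip (a point): Middle of the pull grip on the carrier's grey front, unit's axes; moves with the carrier. Upright black fin, 12 mm thick (y), 40 mm high (z, from 38 to 78 mm above the worktop), standing 44 mm out from the carrier's front (x); pinch it across y from above. Latched, its middle is at (-100, 47, 58) mm in the unit's frame.
- screwdriver_mid (a point): Middle of the handle of a screwdriver lying on the worktop, half-way up (11.5 mm above the worktop). Blue handle 100 mm long, 24 mm wide, 23 mm high; then a straight round steel blade 6 mm thick. The tool's long axis is y; the blade points to -y, its tip 140 mm from this point, the handle's butt 50 mm to +y. The blade's axis runs at the handle's mid-width and mid-height.
- screwdriver_tip (a point): Tip of the screwdriver's blade, on its axis; same axes as the handle.
- jar_a_mid (a point): Bystander, not to be shifted: sample jar with a screw lid, 46 mm wide, 66 mm high. Point in its middle.
- tape_measure_mid (a point): Bystander, not to be shifted: pocket tape measure standing on edge, 36x74x63 mm. Point in its middle.
- serial_plug_mid (a point): Bystander, not to be shifted: loose plug with a moulded hood, 34x82x16 mm. Point in its middle.
- usb_dongle_mid (a point): Bystander, not to be shifted: small loose plug, 20x62x16 mm. Point in its middle.
- label_roll_mid (a point): Bystander, not to be shifted: roll of blank labels standing on end, 69 mm across, 50 mm high. Point in its middle.
- masking_tape_mid (a point): Bystander, not to be shifted: roll of masking tape lying flat, 96 mm across, 25 mm high. Point in its middle.

How it is judged:
By the outcome, as a careful person would: the job done as asked, in the order asked, and still so for the second after the job is handed in, with the robot touching nothing.
It also fails if it takes over 64 s, if anything falls off the work surface, if the arm or the gripper's body presses on something with over 40 N, if the wrist force passes 120 N, or if a joint passes its speed limit or range.

## Working session

There is one attempt and no reset: what is moved stays moved. The work goes in short steps, Python scripts to look and compute and a tool call to move; the robot and the scene stay as the last step left them, time stands still between calls to the robot, and variables do not carry over. Pictures are saved under pics/ and viewed, at most 12 in all, crops included, and the job is handed in when it is done.

Besides the shell and the picture viewer there is one more tool, called after "Call:" as name(argument=value, ...) on one line, values as JSON. apply_moves: Moves the arm, as the interface text tells. Its arguments: {"type":"object","properties":{"deltas":{"type":"array","items":{"type":"number"}},"jaw":{"type":"number"}},"required":["deltas"]}

```bash
ls; mkdir -p pics; cat > h.py <<'E'
import numpy as np,cv2
from scipy.spatial.transform import Rotation as R
from cell import manip
def rot():
    q=manip.get_obs()["tool_rot"]; return R.from_quat([q[1],q[2],q[3],q[0]]).as_matrix()
def grab(n,save=None):
    o=manip.get_obs(); f=manip.grab_frame(n)
    if save: cv2.imwrite("pics/"+save,f["color"][:,:,::-1])
    K=np.array([[f["fx"],0,f["cx"]],[0,f["fy"],f["cy"]],[0,0,1]]);d=np.array(f["dist_coeffs"])
    if n=="wrist":
        T=np.eye(4);q=o["tool_rot"];T[:3,:3]=R.from_quat([q[1],q[2],q[3],q[0]]).as_matrix();T[:3,3]=o["ee_pos"]
        W=np.linalg.inv(T@np.array(f["mount"]));Rm=W[:3,:3];t=W[:3,3]
    else: Rm=cv2.Rodrigues(np.array(f["rvec"],float))[0];t=np.array(f["tvec"],float).ravel()
    return f["color"],(K,d,Rm,t)
def ray(c,uv):
    K,d,Rm,t=c; p=cv2.undistortPoints(np.array([[uv]],float),K,d)[0,0]
    return -Rm.T@t, Rm.T@np.array([p[0],p[1],1])
def onz(c,uv,z):
    o,v=ray(c,uv); return o+v*(z-o[2])/v[2]
def proj(c,P):
    K,d,Rm,t=c; return cv2.projectPoints(np.array(P,float).reshape(-1,1,3),cv2.Rodrigues(Rm)[0],t,K,d)[0][:,0]
E
python3 - <<'E'
from h import *
import pickle
o=manip.get_obs();print(o,manip.tips_ahead);print(rot())
cs={}
for n in("scene","top"):
    im,c=grab(n,n+"0.png");cs[n]=c
    print(n,-c[2].T@c[3])
pickle.dump(cs,open("cs.pkl","wb"))
E
```

```text
pics
{'time': 0.0, 'qpos': array([-1.00193286e+00,  3.59414365e-01,  1.10316982e-02, -3.41866784e-04,
       -1.22409357e+00, -2.88120617e-01]), 'joint_velocities': array([ 2.16706743e-03, -7.29117627e-04,  5.90426992e-04,  6.41769982e-04,
       -3.24343318e-04,  9.29641671e-06]), 'tau': array([ 2.21636554e-03, -5.83316231e+01,  2.93427855e+01,  6.93683311e+00,
       -5.87788469e-03, -8.55945245e-06]), 'ee_pos': array([ 0.18688125, -0.64814062,  0.25233555]), 'tool_rot': array([-2.02816066e-04, -1.39853201e-01,  9.90171879e-01,  8.30792157e-04]), 'force': array([ 0.22753964, -0.29462929,  0.51711962]), 'moment': array([ 0.02236086,  0.01023531, -0.0081564 ]), 'gripper_force': 0.0, 'width': 0.08531508595637108} 0.022
[[-9.60882082e-01 -2.76957076e-01 -6.34023414e-04]
 [-2.76957750e-01  9.60880784e-01  1.58852511e-03]
 [ 1.69267645e-04  1.70198302e-03 -9.99998537e-01]]
scene [ 0.69658644 -0.95187097  1.2238992 ]
top [ 0.30692456 -0.0149058   1.09203677]
```

View pics/top0.png

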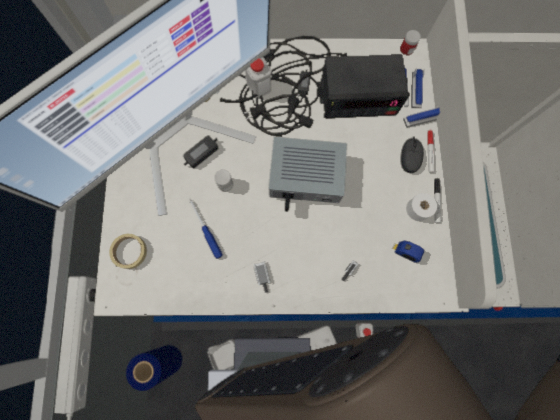

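View pics/scene0.png

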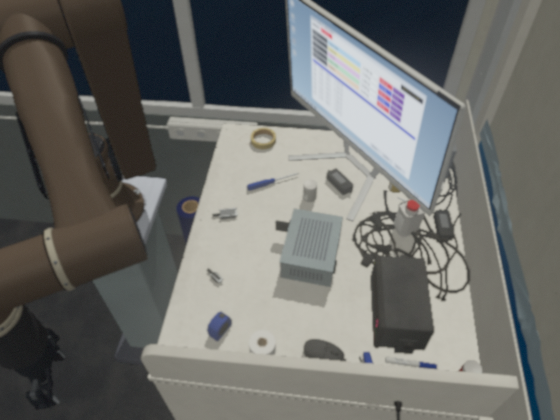

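The top view shows the unit at about (308,170) with its front facing down the image and the grip at (288,200). The screwdriver handle is at (212,241) and its tip at (192,200). The jar is at (223,180), the masking tape at (128,251), and the plugs at (264,277) and (350,270).

```bash
python3 - <<'E'
from h import *
import pickle
cs=pickle.load(open("cs.pkl","rb"));c=cs["top"]
for n,uv,z in [("butt",(218,257),.012),("tip",(192,200),.012),("hmid",(211.5,242),.02),("gripend",(288,209),.07),("jar",(223,180),.066),("tape",(128,251),.025),("plug",(264,277),.015),("usb",(350,270),.015),("TL",(278,139),.088),("TR",(347,142),.088),("FL",(270,193),.088),("FR",(343,201),.088),("edge",(300,312),0),("left",(100,300),0)]:
    print(n,onz(c,uv,z).round(3))
im=cv2.imread("pics/top0.png")
a=cv2.resize(im[120:300,180:380],(800,600),interpolation=cv2.INTER_CUBIC)[:, :]
cv2.imwrite("pics/topc.png",cv2.resize(im[130:280,180:380],(800,600),interpolation=cv2.INTER_CUBIC))
E
```

```text
butt [0.441 0.14  0.012]
tip [0.603 0.218 0.012]
hmid [0.482 0.158 0.02 ]
gripend [ 0.561 -0.051  0.07 ]
jar [0.644 0.124 0.066]
tape [0.458 0.383 0.025]
plug [0.386 0.014 0.015]
usb [ 0.403 -0.219  0.015]
TL [ 0.754 -0.027  0.088]
TR [ 0.744 -0.215  0.088]
FL [ 0.6   -0.004  0.088]
FR [ 0.577 -0.196  0.088]
edge [ 0.294 -0.082  0.   ]
left [0.329 0.458 0.   ]
```

View pics/topc.png

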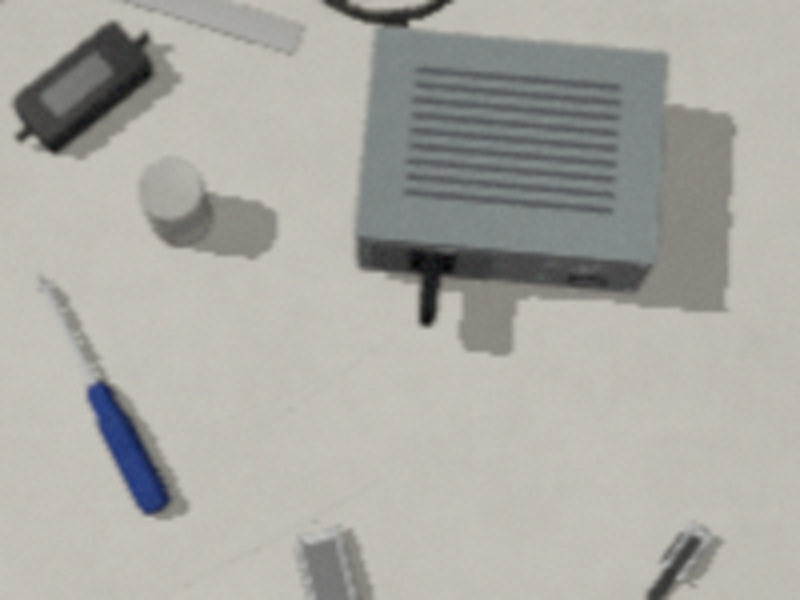

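```bash
cat >> h.py <<'E'
def rel(P,yaw=None):
    """needed shift in tool axes (mm) to world target, and yaw of tool x (deg), turn"""
    o=manip.get_obs();M=rot();d=M.T@(np.array(P)-o["ee_pos"])
    y=np.degrees(np.arctan2(M[1,0],M[0,0]))
    print("t",round(o["time"],2),"pos",o["ee_pos"].round(4),"F",o["force"].round(2),"w",round(o["width"],4),"tilt",M[2].round(4),"yaw",round(y,2),"rel mm",(d*1e3).round(1),
      "" if yaw is None else "spin rad %.3f"%-np.radians((yaw-y+180)%360-180))
E
python3 - <<'E'
from h import *
import pickle
from scipy.optimize import least_squares
c=pickle.load(open("cs.pkl","rb"))["top"]
z=lambda u,v:(180+u/4,130+v/4)
uv=[z(358,236),z(655,263),z(375,27),z(668,52)]
loc=np.array([[-75,100,88],[-75,-100,88],[75,100,88],[75,-100,88]])/1e3
def W(p,L): a=p[2];L=np.atleast_2d(L);return np.c_[p[0]+np.cos(a)*L[:,0]-np.sin(a)*L[:,1],p[1]+np.sin(a)*L[:,0]+np.cos(a)*L[:,1],L[:,2]]
r=least_squares(lambda p:(proj(c,W(p,loc))-uv).ravel(),[.67,-.1,0])
print(r.x,np.degrees(r.x[2]),r.fun.round(2))
print("slot",W(r.x,[-.075,-.052,.058]),"grip",W(r.x,[-.1,.047,.058]))
b=onz(c,z(155,508),.0115);t=onz(c,z(42,278),.0115);print("butt,tip",b,t,np.linalg.norm(b-t),np.degrees(np.arctan2(*(t-b)[1::-1])))
rel([.5,.1,.25],-154)
E
```

```text
[ 0.67586859 -0.10787898 -0.09860663] -5.649743803101658 [-0.64  0.02  0.49 -0.13  0.27  0.07 -0.12  0.03]
slot [[ 0.59611368 -0.15224287  0.058     ]] grip [[ 0.58098136 -0.0512626   0.058     ]]
butt,tip [0.44134133 0.13792218 0.0115    ] [0.60501976 0.22227125 0.0115    ] 0.18413417048380754 27.263593868494407
t 0.1 pos [ 0.1869 -0.6482  0.2525] F [0.7  0.96 0.56] w 0.0855 tilt [ 2.0e-04  1.5e-03 -1.0e+00] yaw -163.92 rel mm [-508.1  632.2    3.3] spin rad -0.173
```

Call:
apply_moves(deltas=[-0.049, 0.029, 0, 0, -0.049, 0.029, 0, 0, -0.049, 0.029, 0, 0, -0.049, 0.029, 0, 0, -0.049, 0.029, 0, 0])

```text
time: 0.72
ee_pos: [0.3832, -0.4397, 0.2531]
tool_rot: [-0.0, -0.14, 0.99, 0.0]
force: [0.9, -0.4, 0.6]
width: 0.0851
gripper_force: 0.0
```

Call:
apply_moves(deltas=[-0.049, 0.029, 0, 0, -0.023, 0.0515, 0, 0, -0.023, 0.0515, 0, 0, -0.023, 0.0515, 0, 0, -0.023, 0.0515, 0, 0])

```text
time: 1.35
ee_pos: [0.4524, -0.1747, 0.2532]
tool_rot: [-0.0, -0.14, 0.99, 0.0]
force: [1.2, 1.1, -0.1]
width: 0.0855
gripper_force: 0.0
```

Call:
apply_moves(deltas=[-0.023, 0.0515, 0, 0, -0.023, 0.0515, 0, 0, -0.023, 0.0515, 0, 0, -0.023, 0.0515, 0, 0, -0.023, 0.0515, 0, 0])

```text
time: 1.98
ee_pos: [0.4915, 0.1047, 0.2533]
tool_rot: [0.0, -0.14, 0.99, 0.0]
force: [1.5, 0.1, 0.6]
width: 0.0855
gripper_force: 0.0
```

Call:
apply_moves(deltas=[-0.023, 0.0515, 0, 0, 0, 0, 0, -0.17, 0, 0, 0, 0])

```text
time: 2.35
ee_pos: [0.4992, 0.1592, 0.2528]
tool_rot: [-0.001, -0.224, 0.975, -0.0]
force: [-1.1, -0.2, -0.5]
width: 0.0855
gripper_force: 0.0
```

```bash
python3 - <<'E'
from h import *
import pickle
im,c=grab("wrist","w1.png");pickle.dump(c,open("w1.pkl","wb"))
rel([.485,.161,.15],-153)
print(proj(c,[[.4413,.1379,.0115],[.605,.222,.0115],[.485,.161,.0115]]))
E
```

```text
t 2.4 pos [0.4993 0.1586 0.253 ] F [ 0.46 -1.   -0.13] w 0.0854 tilt [ 8.e-04 -1.e-04 -1.e+00] yaw -154.35 rel mm [ 11.8   8.3 103. ] spin rad -0.024
[[287.82145304 108.95082307]
 [290.67351923 279.37970533]
 [289.26618544 160.02091257]]
```

View pics/w1.png

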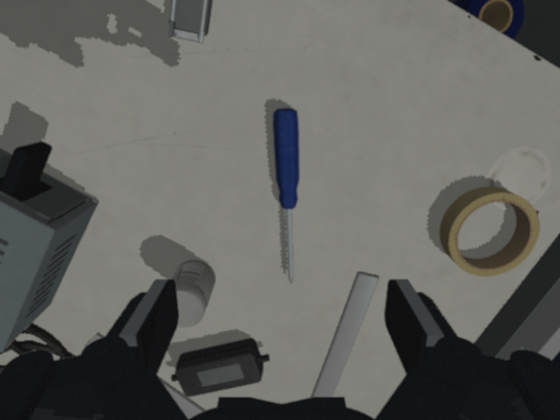

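The wrist view shows the handle running from the butt at (286,109) to its front end at (289,207), with the blade tip at (291.5,282). This agrees with the top-camera estimate.

```bash
python3 - <<'E'
from h import *
import pickle
c=pickle.load(open("w1.pkl","rb"))
t=onz(c,(291.5,282.5),.0115);b=onz(c,(286.5,111),.0115);h=onz(c,(289,206),.0115)
u=(t-b)/np.linalg.norm(t-b);yaw=np.degrees(np.arctan2(u[1],u[0]))
print(b,h,t,np.linalg.norm(t-b),np.linalg.norm(t-h),yaw)
m=(t-.140*u+b+.05*u)/2;g=m+.005*u
print("mid",m,"grasp",g)
g[2]=.024;rel(g,yaw-180)
E
```

```text
[0.4435608  0.13760266 0.0115    ] [0.52844958 0.18213786 0.0115    ] [0.60814182 0.22458922 0.0115    ] 0.18615470529221273 0.0902938071412784 27.857945103210703
mid [0.48606641 0.16006829 0.0115    ] grasp [0.49048695 0.1624047  0.0115    ]
t 2.4 pos [0.4993 0.1586 0.253 ] F [ 0.46 -1.   -0.13] w 0.0854 tilt [ 8.e-04 -1.e-04 -1.e+00] yaw -154.35 rel mm [  6.1   7.2 229. ] spin rad -0.039
```

Call:
apply_moves(deltas=[0.006, 0.007, 0.05, -0.039, 0, 0, 0.06, 0, 0, 0, 0.06, 0, 0, 0, 0.045, 0, 0, 0, 0.012, 0], jaw=0.6)

```text
time: 3.02
ee_pos: [0.4898, 0.1604, 0.0241]
tool_rot: [-0.002, -0.24, 0.971, -0.001]
force: [0.6, 0.1, 1.0]
width: 0.0511
gripper_force: 0.0
```

Call:
apply_moves(deltas=[0, 0, 0, 0])

```text
time: 3.15
ee_pos: [0.4914, 0.162, 0.0266]
tool_rot: [-0.0, -0.242, 0.97, -0.0]
force: [0.1, 0.5, -0.2]
width: 0.0516
gripper_force: 0.0
```

```bash
python3 - <<'E'
from h import *
rel([.4905,.1624,.024],-152.14)
im,c=grab("wrist","w2.png")
E
```

```text
t 3.15 pos [0.4914 0.162  0.0266] F [ 0.05  0.52 -0.19] w 0.0516 tilt [ 6.e-04 -4.e-04 -1.e+00] yaw -152.05 rel mm [0.6 0.8 2.6] spin rad 0.002
```

View pics/w2.png

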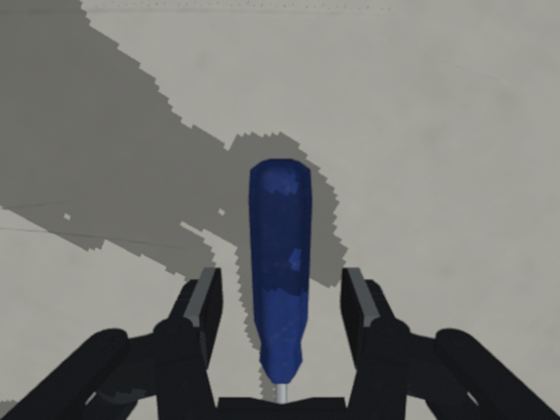

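The handle, centred near column 281, lies between the fingers at columns 220 and 343. Its taper starts near row 320, so I'll shift 5 mm toward the butt before gripping.

Call:
apply_moves(deltas=[0.005, 0.0005, 0.003, 0, 0, 0, 0, 0])

```text
time: 3.45
ee_pos: [0.4865, 0.1606, 0.0244]
tool_rot: [0.001, -0.242, 0.97, 0.0]
force: [-1.4, 0.7, 1.2]
width: 0.0514
gripper_force: 0.0
```

Call:
apply_moves(deltas=[0, 0, 0, 0, 0, 0, 0, 0, 0, 0, 0, 0], jaw=0)

```text
time: 3.82
ee_pos: [0.4869, 0.1608, 0.0241]
tool_rot: [0.001, -0.243, 0.97, 0.0]
force: [-2.5, -0.2, 7.9]
width: 0.0237
gripper_force: 59.6
```

Call:
apply_moves(deltas=[0, 0, 0, 0, 0, 0, 0, 0])

```text
time: 4.08
ee_pos: [0.4869, 0.1608, 0.0241]
tool_rot: [0.0, -0.243, 0.97, 0.0]
force: [-1.5, -0.2, 5.7]
width: 0.024
gripper_force: 59.6
```

```bash
python3 - <<'E'
from h import *
rel([.4860,.16,.15],-185.65)
E
```

```text
t 4.08 pos [0.4869 0.1608 0.0241] F [-1.54 -0.22  5.71] w 0.024 tilt [-0.001  0.    -1.   ] yaw -151.92 rel mm [   1.    -0.3 -125.9] spin rad 0.589
```

Call:
apply_moves(deltas=[0, 0, -0.04, 0, 0, 0, -0.05, 0.1, 0, 0, -0.036, 0.163, 0, 0, 0, 0.163, 0, 0, 0, 0.163])

```text
time: 4.7
ee_pos: [0.4865, 0.1606, 0.1501]
tool_rot: [0.0, 0.052, 0.999, 0.001]
force: [-0.0, 0.4, -0.6]
width: 0.0238
gripper_force: 59.0
```

Call:
apply_moves(deltas=[0.005, -0.05, 0, 0, 0.005, -0.05, 0, 0, 0.005, -0.05, 0, 0, 0.005, -0.05, 0, 0, 0.005, -0.05, 0, 0])

```text
time: 5.32
ee_pos: [0.4363, -0.0872, 0.1496]
tool_rot: [0.0, 0.049, 0.999, 0.0]
force: [2.0, -0.5, 0.6]
width: 0.0235
gripper_force: 59.2
```

Call:
apply_moves(deltas=[0.005, -0.05, 0, 0, 0, 0, 0, 0, 0, 0, 0, 0])

```text
time: 5.7
ee_pos: [0.4269, -0.1352, 0.1494]
tool_rot: [0.0, 0.05, 0.999, 0.0]
force: [-0.2, -0.3, -0.7]
width: 0.0235
gripper_force: 59.3
```

```bash
python3 - <<'E'
from h import *
import pickle
rel([.4269,-.1355,.0706],174.35)
im,c=grab("wrist","w3.png");pickle.dump(c,open("w3.pkl","wb"))
im,c=grab("top","t3.png")
print(proj(c,[[.5961,-.1522,.058]]))
im,c=grab("scene","s3.png")
u=proj(c,[[.5961,-.1522,.058]])[0];print(u)
x,y=int(u[0]),int(u[1])
cv2.imwrite("pics/s3c.png",cv2.resize(im[y-60:y+60,x-80:x+80,::-1],(800,600),interpolation=cv2.INTER_CUBIC))
E
```

```text
t 5.7 pos [ 0.4269 -0.1352  0.1494] F [-0.15 -0.28 -0.73] w 0.0235 tilt [-3.e-04  1.e-04 -1.e+00] yaw 174.25 rel mm [-0.  -0.3 78.8] spin rad -0.002
[[324.71175473 197.09984874]]
[281.51228096 253.46064648]
```

View pics/w3.png

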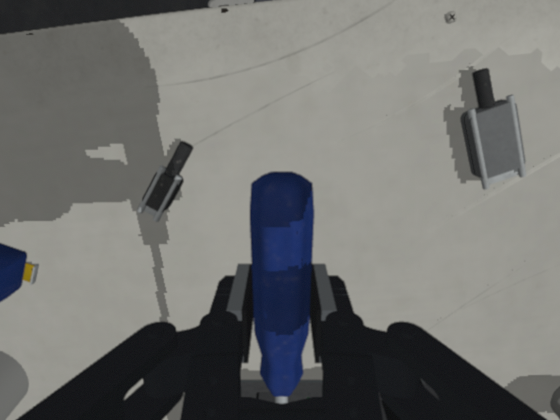

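The grip looks straight. The USB plug at (165,180) and the serial plug at (495,140) lie clear, below the planned path.

View pics/s3c.png

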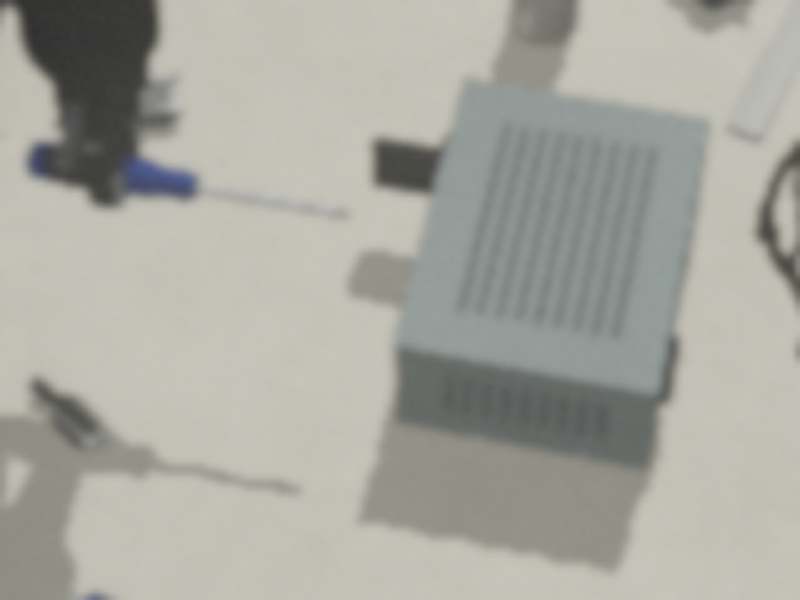

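The blade tip shows at crop (348,214), and the unit's top corners at about (465,80), (708,122), (660,396) and (398,348). I'll use these to check tip height and unit pose.

```bash
python3 - <<'E'
from h import *
import pickle
from scipy.optimize import least_squares
cs=pickle.load(open("cs.pkl","rb"));c=cs["scene"];ct=cs["top"]
z=lambda u,v:(281-80+u/5,253-60+v/5)
u=np.array([.9951,-.0985,0]);T=np.array([.4269,-.1352,.1494-.0126])+.14*u
print("tip exp",proj(c,T),"seen",z(348,214))
for k in (-5,5): print(k,proj(c,T+[0,0,k/1e3]),proj(c,T+k/1e3*u))
loc=np.array([[-75,100,88],[75,100,88],[75,-100,88],[-75,-100,88]])/1e3
uv=np.array([z(465,80),z(708,122),z(660,396),z(398,348)])
def W(p,L): a=p[2];L=np.atleast_2d(L);return np.c_[p[0]+np.cos(a)*L[:,0]-np.sin(a)*L[:,1],p[1]+np.sin(a)*L[:,0]+np.cos(a)*L[:,1],L[:,2]]
r=least_squares(lambda p:(proj(c,W(p,loc))-uv).ravel(),[.67,-.1,0])
print(r.x,np.degrees(r.x[2]),r.fun.round(2),"slot",W(r.x,[-.075,-.052,.058]))
E
```

```text
tip exp [[270.89422585 235.41866696]] seen (270.6, 235.8)
-5 [[270.93309855 236.48733874]] [[269.15466003 235.11450735]]
5 [[270.85513165 234.3438808 ]] [[272.63579254 235.72316081]]
[ 0.68229289 -0.11206547 -0.09436274] -5.406586499409043 [-0.05  0.05  0.36 -0.43  0.3   0.11 -0.6   0.16] slot [[ 0.60272697 -0.15676742  0.058     ]]
```

Call:
apply_moves(deltas=[0, -0.002, 0.04, 0, 0, 0, 0.0388, 0, 0, 0, 0, 0, 0, 0, 0, 0])

```text
time: 6.35
ee_pos: [0.4277, -0.1366, 0.0715]
tool_rot: [0.0, 0.049, 0.999, -0.0]
force: [0.2, 0.6, 0.4]
width: 0.0238
gripper_force: 59.3
```

```bash
python3 - <<'E'
from h import *
rel([.4298,-.1377,.0706],174.45)
E
```

```text
t 6.35 pos [ 0.4277 -0.1366  0.0715] F [0.22 0.58 0.37] w 0.0238 tilt [-7.e-04 -2.e-04 -1.e+00] yaw 174.41 rel mm [-2.2 -0.9  0.9] spin rad -0.001
```

Call:
apply_moves(deltas=[-0.01, -0.001, 0.0006, 0, -0.01, 0, 0, 0, -0.004, 0, 0, 0, 0, 0, 0, 0])

```text
time: 6.85
ee_pos: [0.4509, -0.1406, 0.07]
tool_rot: [0.0, 0.05, 0.999, 0.0]
force: [-0.1, -0.5, -0.9]
width: 0.0239
gripper_force: 59.3
```

Call:
apply_moves(deltas=[-0.0025, 0, 0, 0, -0.0025, 0, 0, 0, -0.0025, 0, 0, 0, 0, 0, 0, 0])

```text
time: 7.35
ee_pos: [0.4581, -0.1412, 0.0699]
tool_rot: [0.0, 0.05, 0.999, -0.0]
force: [-0.3, -0.5, -1.0]
width: 0.0237
gripper_force: 59.3
```

```bash
python3 - <<'E'
from h import *
o=manip.get_obs();u=-rot()[:,0];print("tip",o["ee_pos"]+.14*u-[0,0,.0126],"F",o["force"],"t",o["time"], "depth", (np.array([.599,-.1545,.058])-(o["ee_pos"]+.14*u))@u)
E
```

```text
tip [ 0.59745667 -0.1550671   0.05726887] F [-0.32206526 -0.45256402 -0.98555247] t 7.35 depth 0.0014791881090580282
```

Call:
apply_moves(deltas=[-0.0015, 0, -0.0006, 0, -0.0015, 0, 0, 0, 0, 0, 0, 0])

```text
time: 7.72
ee_pos: [0.4611, -0.1415, 0.0705]
tool_rot: [0.0, 0.05, 0.999, 0.0]
force: [0.3, -0.7, -0.6]
width: 0.0239
gripper_force: 59.3
```

Call:
apply_moves(deltas=[-0.0015, 0, 0, 0, -0.0015, 0, 0, 0, 0, 0, 0, 0])

```text
time: 8.1
ee_pos: [0.4641, -0.1418, 0.0705]
tool_rot: [0.0, 0.05, 0.999, -0.0]
force: [0.3, 0.1, -0.6]
width: 0.0239
gripper_force: 59.3
```

Call:
apply_moves(deltas=[-0.0015, 0, 0, 0, 0, 0, 0, 0])

```text
time: 8.35
ee_pos: [0.4656, -0.1419, 0.0705]
tool_rot: [0.0, 0.05, 0.999, -0.0]
force: [0.5, -0.0, -1.3]
width: 0.024
gripper_force: 59.3
```

Call:
apply_moves(deltas=[-0.0015, 0, 0, 0, -0.0015, 0, 0, 0, 0, 0, 0, 0])

```text
time: 8.72
ee_pos: [0.4686, -0.1422, 0.0705]
tool_rot: [0.0, 0.05, 0.999, -0.0]
force: [-0.1, -0.3, -1.5]
width: 0.0242
gripper_force: 59.3
```

Call:
apply_moves(deltas=[-0.0015, 0, 0, 0, 0, 0, 0, 0])

```text
time: 8.98
ee_pos: [0.47, -0.1424, 0.0705]
tool_rot: [0.0, 0.05, 0.999, -0.0]
force: [0.5, 0.1, -0.5]
width: 0.0237
gripper_force: 59.3
```

Call:
apply_moves(deltas=[-0.0015, 0, 0, 0, -0.0015, 0, 0, 0, 0, 0, 0, 0])

```text
time: 9.35
ee_pos: [0.4731, -0.1427, 0.0705]
tool_rot: [0.0, 0.05, 0.999, -0.0]
force: [0.2, 0.2, -1.2]
width: 0.0238
gripper_force: 59.3
```

Call:
apply_moves(deltas=[-0.0015, 0, 0, 0, 0, 0, 0, 0])

```text
time: 9.6
ee_pos: [0.4745, -0.1428, 0.0705]
tool_rot: [0.0, 0.05, 0.999, -0.0]
force: [0.5, 0.5, 0.0]
width: 0.0241
gripper_force: 59.3
```

Call:
apply_moves(deltas=[-0.0015, 0, 0, 0, -0.0015, 0, 0, 0, 0, 0, 0, 0])

```text
time: 9.98
ee_pos: [0.4775, -0.1431, 0.0705]
tool_rot: [0.0, 0.05, 0.999, -0.0]
force: [-0.2, -0.3, -1.1]
width: 0.0238
gripper_force: 59.3
```

Call:
apply_moves(deltas=[-0.0015, 0, 0, 0, 0, 0, 0, 0])

```text
time: 10.22
ee_pos: [0.479, -0.1433, 0.0705]
tool_rot: [0.0, 0.05, 0.999, -0.0]
force: [0.4, -0.0, -1.3]
width: 0.0237
gripper_force: 59.3
```

Call:
apply_moves(deltas=[-0.0015, 0, 0, 0, -0.0015, 0, 0, 0, 0, 0, 0, 0])

```text
time: 10.6
ee_pos: [0.482, -0.1436, 0.0705]
tool_rot: [0.0, 0.05, 0.999, 0.0]
force: [-1.0, -0.6, -0.5]
width: 0.0238
gripper_force: 59.3
```

Call:
apply_moves(deltas=[-0.0015, 0, 0, 0, -0.0015, 0, 0, 0, 0, 0, 0, 0])

```text
time: 10.98
ee_pos: [0.485, -0.1439, 0.0705]
tool_rot: [0.0, 0.05, 0.999, -0.0]
force: [0.2, 0.5, -0.9]
width: 0.0238
gripper_force: 59.3
```

Call:
apply_moves(deltas=[-0.0015, 0, 0, 0, -0.0015, 0, 0, 0, 0, 0, 0, 0])

```text
time: 11.35
ee_pos: [0.4879, -0.1442, 0.0705]
tool_rot: [0.0, 0.05, 0.999, 0.0]
force: [0.7, 0.2, -0.3]
width: 0.0236
gripper_force: 59.3
```

Call:
apply_moves(deltas=[-0.0015, 0, 0, 0, -0.0015, 0, 0, 0, 0, 0, 0, 0])

```text
time: 11.72
ee_pos: [0.4909, -0.1445, 0.0705]
tool_rot: [0.0, 0.05, 0.999, 0.0]
force: [-0.2, 0.5, -0.9]
width: 0.0239
gripper_force: 59.3
```

No contact at the slot's middle, so the tab stands to one side. I'll withdraw and try 11 mm to +y.

Call:
apply_moves(deltas=[0.012, 0, 0, 0, 0.012, 0, 0, 0, 0, 0.006, 0, 0, 0, 0.005, 0, 0, 0, 0, 0, 0])

```text
time: 12.35
ee_pos: [0.4685, -0.1306, 0.0707]
tool_rot: [0.0, 0.049, 0.999, 0.0]
force: [-0.1, -0.3, -0.4]
width: 0.0237
gripper_force: 59.3
```

Call:
apply_moves(deltas=[-0.0015, 0, 0, 0, -0.0015, 0, 0, 0, 0, 0, 0, 0])

```text
time: 12.72
ee_pos: [0.4711, -0.1315, 0.0704]
tool_rot: [-0.0, 0.05, 0.999, -0.0]
force: [0.1, 0.0, -0.8]
width: 0.0237
gripper_force: 59.3
```

Call:
apply_moves(deltas=[-0.0015, 0, 0, 0, -0.0015, 0, 0, 0, 0, 0, 0, 0])

```text
time: 13.1
ee_pos: [0.4742, -0.1318, 0.0705]
tool_rot: [0.0, 0.05, 0.999, 0.0]
force: [-0.4, 1.1, -1.8]
width: 0.0236
gripper_force: 59.3
```

Call:
apply_moves(deltas=[-0.0015, 0, 0, 0, -0.0015, 0, 0, 0, 0, 0, 0, 0])

```text
time: 13.48
ee_pos: [0.4771, -0.132, 0.0705]
tool_rot: [0.0, 0.05, 0.999, -0.0]
force: [-0.1, -0.4, -1.1]
width: 0.0239
gripper_force: 59.3
```

Call:
apply_moves(deltas=[-0.0015, 0, 0, 0, -0.0015, 0, 0, 0, 0, 0, 0, 0])

```text
time: 13.85
ee_pos: [0.4801, -0.1323, 0.0705]
tool_rot: [0.0, 0.05, 0.999, 0.0]
force: [-0.5, -0.3, 0.3]
width: 0.0241
gripper_force: 59.3
```

Call:
apply_moves(deltas=[-0.0015, 0, 0, 0, -0.0015, 0, 0, 0, 0, 0, 0, 0])

```text
time: 14.22
ee_pos: [0.4815, -0.1327, 0.0701]
tool_rot: [-0.001, 0.05, 0.999, -0.0]
force: [-5.3, 1.8, 1.4]
width: 0.0236
gripper_force: 59.5
```

Call:
apply_moves(deltas=[-0.0015, 0, 0, 0, -0.0015, 0, 0, 0, 0, 0, 0, 0])

```text
time: 14.6
ee_pos: [0.4845, -0.133, 0.0701]
tool_rot: [-0.001, 0.05, 0.999, -0.0]
force: [-4.5, 0.5, 1.8]
width: 0.0239
gripper_force: 59.5
```

Contact at about 5 N. Pressing on in 1 mm steps.

Call:
apply_moves(deltas=[-0.001, 0, 0, 0, 0, 0, 0, 0])

```text
time: 14.85
ee_pos: [0.4864, -0.1331, 0.0704]
tool_rot: [-0.0, 0.05, 0.999, -0.0]
force: [-2.1, -0.3, 0.3]
width: 0.0237
gripper_force: 59.5
```

```bash
python3 - <<'E'
from h import *
rel([.48,-.133,.07])
E
```

```text
t 14.85 pos [ 0.4864 -0.1331  0.0704] F [-2.07 -0.26  0.29] w 0.0237 tilt [ 9.e-04 -1.e-04 -1.e+00] yaw 174.31 rel mm [ 6.4 -0.5  0.4]
```

```bash
python3 - <<'E'
from h import *
im,c=grab("top","t4.png")
a=cv2.imread("pics/top0.png")[150:230,260:320];b=im[150:230,260:320,::-1]
im2,_=grab("scene","s4.png");a2=cv2.imread("pics/s3.png") if 0 else cv2.imread("pics/scene0.png")
print(im.shape)
cv2.imwrite("pics/cmp.png",cv2.resize(np.vstack([np.hstack([a,b]),np.hstack([a2[205:285,260:320],im2[205:285,260:320,::-1]])]),(450,600),interpolation=cv2.INTER_CUBIC))
E
```

```text
(420, 560, 3)
```

View pics/cmp.png

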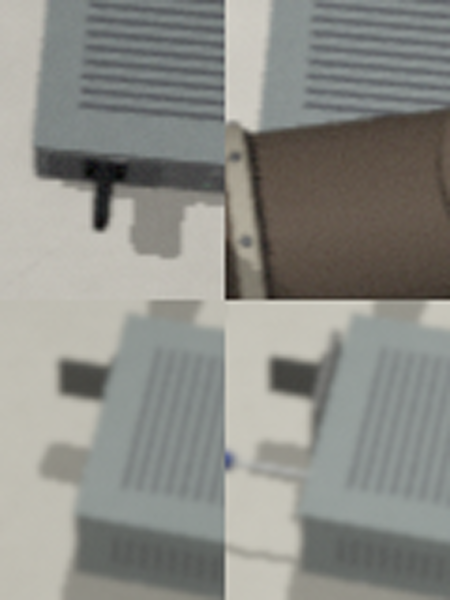

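The carrier has sprung out: its front plate now stands proud in the scene view, lower right panel. Now to withdraw and lay the tool back in its known free spot.

Call:
apply_moves(deltas=[0.02, 0, 0, 0, 0.03, 0, 0, 0, 0.012, 0, 0, 0, 0, 0, -0.05, 0, 0, 0, -0.03, 0])

```text
time: 15.58
ee_pos: [0.4269, -0.1268, 0.1529]
tool_rot: [0.002, 0.049, 0.999, -0.0]
force: [0.8, -0.6, -1.3]
width: 0.0239
gripper_force: 59.3
```

Call:
apply_moves(deltas=[-0.008, 0.05, 0, 0, -0.008, 0.05, 0, 0, -0.008, 0.05, 0, 0, -0.008, 0.05, 0, 0, -0.008, 0.05, 0, 0])

```text
time: 16.2
ee_pos: [0.4911, 0.1203, 0.1511]
tool_rot: [0.001, 0.049, 0.999, 0.001]
force: [0.5, -0.6, -0.7]
width: 0.0237
gripper_force: 59.4
```

Call:
apply_moves(deltas=[0, 0.04, 0, -0.15, 0, 0, 0, -0.15, 0, 0, 0, -0.15, 0, 0, 0, -0.14, 0, 0, 0, 0])

```text
time: 16.82
ee_pos: [0.4945, 0.1583, 0.1508]
tool_rot: [0.001, -0.243, 0.97, 0.0]
force: [-0.4, -0.1, -1.2]
width: 0.0241
gripper_force: 59.4
```

```bash
python3 - <<'E'
from h import *
rel([.4869,.1608,.0255],-151.9)
E
```

```text
t 16.82 pos [0.4945 0.1583 0.1508] F [-0.36 -0.09 -1.16] w 0.0241 tilt [-0.0013 -0.     -1.    ] yaw -151.91 rel mm [  5.7   5.8 125.2] spin rad -0.000
```

Call:
apply_moves(deltas=[0.006, 0.006, 0.06, 0, 0, 0, 0.05, 0, 0, 0, 0.012, 0, 0, 0, 0.003, 0, 0, 0, 0, 0])

```text
time: 17.45
ee_pos: [0.4868, 0.161, 0.0269]
tool_rot: [0.001, -0.243, 0.97, 0.0]
force: [0.9, -0.4, -0.5]
width: 0.0238
gripper_force: 59.4
```

Call:
apply_moves(deltas=[0, 0, 0.001, 0, 0, 0, 0, 0])

```text
time: 17.7
ee_pos: [0.4861, 0.1605, 0.0255]
tool_rot: [0.001, -0.243, 0.97, 0.0]
force: [-0.3, -0.0, -0.3]
width: 0.0241
gripper_force: 59.4
```

Call:
apply_moves(deltas=[0, 0, 0.0012, 0, 0, 0, 0, 0])

```text
time: 17.95
ee_pos: [0.4859, 0.1604, 0.0241]
tool_rot: [0.0, -0.243, 0.97, 0.0]
force: [-1.6, -0.5, 8.2]
width: 0.024
gripper_force: 60.3
```

Call:
apply_moves(deltas=[0, 0, 0, 0, 0, 0, 0, 0, 0, 0, 0, 0], jaw=0.6)

```text
time: 18.32
ee_pos: [0.4856, 0.1602, 0.0232]
tool_rot: [-0.0, -0.243, 0.97, -0.0]
force: [-0.1, 0.1, -0.5]
width: 0.0509
gripper_force: 0.0
```

Call:
apply_moves(deltas=[0, 0, -0.03, 0, 0, 0, -0.06, 0, 0, 0, -0.05, 0, 0, 0, 0, 0])

```text
time: 18.82
ee_pos: [0.4876, 0.1615, 0.1676]
tool_rot: [0.004, -0.243, 0.97, 0.001]
force: [-0.4, -0.0, -1.1]
width: 0.0514
gripper_force: 0.0
```

```bash
python3 - <<'E'
from h import *
im,c=grab("wrist","w5.png")
im2,c2=grab("top","t5.png")
rel([.57,-.0528,.15],174.4)
cv2.imwrite("pics/cmp2.png",np.vstack([im[::1,:,::-1],cv2.resize(im2[140:240,260:400,::-1],(560,400),interpolation=cv2.INTER_CUBIC)])[:, :][::1][120:720])
E
```

```text
t 18.93 pos [0.4855 0.1602 0.1637] F [-0.63  0.66 -0.09] w 0.0511 tilt [-1.2e-03  6.0e-04 -1.0e+00] yaw -151.9 rel mm [  25.8 -227.7   13.5] spin rad 0.588
```

View pics/cmp2.png

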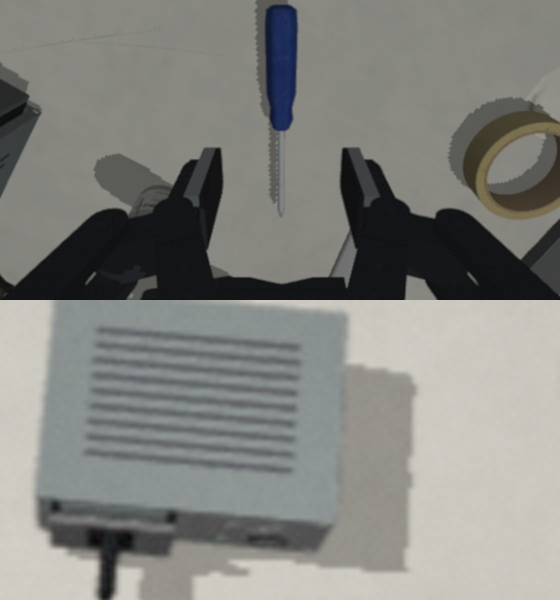

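The screwdriver lies on the worktop and is released. The carrier front stands proud in the top view, with the fin running through lower-panel (112,550) to (105,597).

```bash
python3 - <<'E'
from h import *
import pickle
c=pickle.load(open("cs.pkl","rb"))["top"]
for uv in [(105,595),(110,565)]:
    for z in(.06,.078): print(uv,z,onz(c,(260+uv[0]/4,140+(uv[1]-300)/4),z).round(4))
E
```

```text
(105, 595) 0.06 [ 0.55  -0.047  0.06 ]
(105, 595) 0.078 [ 0.5457 -0.0464  0.078 ]
(110, 565) 0.06 [ 0.5707 -0.0506  0.06  ]
(110, 565) 0.078 [ 0.5661 -0.05    0.078 ]
```

Call:
apply_moves(deltas=[0.007, -0.056, 0, 0, 0.007, -0.056, 0, 0, 0.007, -0.056, 0, 0, 0.007, -0.056, 0, 0])

```text
time: 19.42
ee_pos: [0.5661, -0.0524, 0.1615]
tool_rot: [-0.002, -0.243, 0.97, 0.0]
force: [0.3, 1.2, -0.2]
width: 0.0514
gripper_force: 0.0
```

Call:
apply_moves(deltas=[0, 0, 0, 0.147, 0, 0, 0, 0.147, 0, 0, 0, 0.147, 0, 0, 0, 0.147, 0, 0, 0, 0])

```text
time: 20.05
ee_pos: [0.5656, -0.0508, 0.1616]
tool_rot: [-0.002, 0.048, 0.999, -0.0]
force: [-0.1, -0.3, 0.1]
width: 0.0512
gripper_force: 0.0
```

```bash
python3 - <<'E'
from h import *
rel([.567,-.051,.066],174.45)
im,c=grab("wrist","w6.png")
E
```

```text
t 20.05 pos [ 0.5656 -0.0508  0.1616] F [-0.09 -0.28  0.08] w 0.0512 tilt [ 3.e-03 -8.e-04 -1.e+00] yaw 174.47 rel mm [-1.7 -0.  95.6] spin rad 0.000
```

View pics/w6.png

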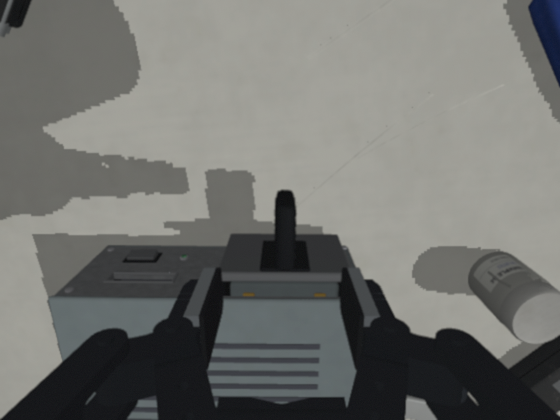

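The fin stands at column 285, centred between the fingers, with its outer end near (286,193). I'll check the grasp depth against it.

```bash
python3 - <<'E'
from h import *
im,c=grab("wrist")
print(onz(c,(286,193),.078),onz(c,(284,264),.078),onz(c,(284,268),.078))
# carrier front plate top edge (front corners)
print(onz(c,(232,234),.084),onz(c,(340,235),.084))
E
```

```text
[ 0.54235564 -0.04651725  0.078     ] [ 0.58786136 -0.05184747  0.078     ] [ 0.5906234  -0.05210025  0.078     ]
[ 0.56249713 -0.08008854  0.084     ] [ 0.56902654 -0.01726021  0.084     ]
```

Call:
apply_moves(deltas=[0.001, 0.001, 0.05, 0, 0, 0, 0.03, 0, 0, 0, 0.015, 0, 0, 0, 0, 0])

```text
time: 20.65
ee_pos: [0.5652, -0.0496, 0.0675]
tool_rot: [-0.001, 0.048, 0.999, -0.0]
force: [-0.0, -0.6, 1.1]
width: 0.0511
gripper_force: 0.0
```

Call:
apply_moves(deltas=[0, 0, 0, 0, 0, 0, 0, 0, 0, 0, 0, 0, 0, 0, 0, 0], jaw=0)

```text
time: 21.15
ee_pos: [0.5668, -0.0488, 0.0696]
tool_rot: [0.001, 0.048, 0.999, 0.001]
force: [-0.3, 5.0, 5.8]
width: 0.0112
gripper_force: 59.4
```

Call:
apply_moves(deltas=[0.005, 0, 0, 0, 0.008, 0, 0, 0, 0.008, 0, 0, 0, 0.008, 0, 0, 0, 0.008, 0, 0, 0])

```text
time: 21.78
ee_pos: [0.5306, -0.045, 0.0696]
tool_rot: [0.002, 0.048, 0.999, 0.001]
force: [3.4, 5.6, 5.5]
width: 0.0109
gripper_force: 59.2
```

Call:
apply_moves(deltas=[0.003, 0, 0, 0, 0.003, 0, 0, 0, 0, 0, 0, 0])

```text
time: 22.15
ee_pos: [0.5242, -0.0444, 0.0696]
tool_rot: [0.002, 0.048, 0.999, 0.001]
force: [-0.6, 8.0, 6.4]
width: 0.0115
gripper_force: 59.6
```

Call:
apply_moves(deltas=[0.002, 0.001, 0, 0, 0.002, 0.001, 0, 0, 0, 0, 0, 0])

```text
time: 22.52
ee_pos: [0.5194, -0.0437, 0.0696]
tool_rot: [0.001, 0.048, 0.999, -0.0]
force: [-0.8, -3.4, 8.8]
width: 0.0113
gripper_force: 60.0
```

Call:
apply_moves(deltas=[0.0015, 0, 0, 0, 0, 0, 0, 0])

```text
time: 22.78
ee_pos: [0.5192, -0.0436, 0.0696]
tool_rot: [0.002, 0.048, 0.999, -0.0]
force: [3.8, -6.0, 3.6]
width: 0.0108
gripper_force: 59.3
```

Call:
apply_moves(deltas=[0.002, 0, 0, 0, 0, 0, 0, 0])

```text
time: 23.02
ee_pos: [0.5191, -0.0435, 0.0697]
tool_rot: [0.003, 0.048, 0.999, -0.0]
force: [13.0, -12.1, -5.0]
width: 0.011
gripper_force: 59.1
```

Call:
apply_moves(deltas=[0.001, 0, 0, 0, 0, 0, 0, 0])

```text
time: 23.28
ee_pos: [0.5191, -0.0435, 0.0697]
tool_rot: [0.004, 0.048, 0.999, -0.0]
force: [17.5, -13.9, -9.4]
width: 0.0112
gripper_force: 58.6
```

Firmly at its stop. Easing the load, then releasing.

Call:
apply_moves(deltas=[-0.002, -0.001, 0, 0, 0, 0, 0, 0])

```text
time: 23.52
ee_pos: [0.5192, -0.0437, 0.0696]
tool_rot: [0.003, 0.048, 0.999, 0.0]
force: [6.6, -3.3, 1.5]
width: 0.0113
gripper_force: 60.2
```

Call:
apply_moves(deltas=[0, 0, 0, 0, 0, 0, 0, 0, 0, 0, 0, 0], jaw=0.6)

```text
time: 23.9
ee_pos: [0.5159, -0.0438, 0.0682]
tool_rot: [-0.0, 0.049, 0.999, -0.0]
force: [-0.5, -0.0, -0.3]
width: 0.0507
gripper_force: 0.0
```

Call:
apply_moves(deltas=[0, 0, -0.03, 0, 0, 0, -0.05, 0, 0, 0, -0.05, 0, 0, 0, 0, 0, 0, 0, 0, 0])

```text
time: 24.52
ee_pos: [0.5158, -0.0437, 0.1979]
tool_rot: [-0.0, 0.049, 0.999, 0.0]
force: [-0.8, -0.5, -0.2]
width: 0.0513
gripper_force: 0.0
```

```bash
python3 - <<'E'
from h import *
im,c=grab("wrist","w7.png");rel([0,0,0])
E
```

```text
t 24.57 pos [ 0.5156 -0.0438  0.1973] F [-0.7  -0.2   0.49] w 0.0513 tilt [ 1.7e-03 -3.0e-04 -1.0e+00] yaw 174.42 rel mm [517.   -6.5 198.2]
```

View pics/w7.png

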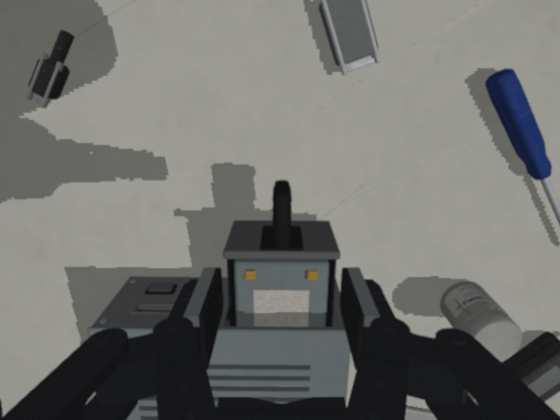

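The carrier is fully drawn out, with its fin at (282,210). The screwdriver lies flat at (520,125), the gripper is clear, and the other things look undisturbed.

```bash
python3 -c "
from cell import manip
print(manip.sign_off())"
```

```text
the job is handed in; nothing more can be done
None
```

The hidden tab was pressed at about 5 N until the carrier sprang out, the screwdriver is laid back on the worktop, the carrier is drawn out to its stop, and the job is handed in at about 25 s.

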